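Switch off and lock the platform shaker

ROBOT

A 6-joint arm with a two-finger parallel gripper is mounted at the origin on the work surface. World frame = base frame: x ahead of the robot, y to its left, z up, the work surface at z = 0. Lengths are in m, angles in rad, forces in N, time in s.
With the tool pointing down it reaches from about 0.375 to 0.925 m from the base axis. Payload 5.7 kg.
Tool frame: the origin (TCP) lies on the centre line of the jaws, within the pads' length; the fingertips stand 11 mm ahead of it and the grasp point (between the pads) lies 8 mm behind it; z points along the fingers, y is the line along which they close (so a half turn about z gives the same grasp; the last joint's range is limited). The gripper opens to 85 mm and grips with 20 to 120 N. Pads are 22 mm wide; open, the fingers measure 114 mm over their backs; the gripper's body (76 mm by 85 mm) begins 54 mm behind the grasp point. The pads swing forward as they close: fully open they stand 13 mm farther back than shut.
Start: joints at [1.097, 0.359, 1.51, -0, 1.272, -0.115], TCP at [0.211, 0.562, 0.242] pointing down, gripper open.
Joint ranges: [-2.97, 2.97], [-1.01, 2.36], [0.21, 2.38], [-0.96, 4.11], [0.2, 2.71], [-2.98, 2.98]. Speed limits (rad/s): [2.39, 2.39, 3.14, 3.14, 3.14, 3.14].

INTERFACE

Orientations are given as a rotation vector (axis times angle).
In Python, from station import manip gives the robot as it stands.
- The arm moves only by the tool send_rows, never from a script. Its argument "series" is a list of rows, each a list of 7 numbers: the opening, from 0 (shut) to 1 (fully open), then the shift along the world's x, y, z in m, then the turn, a rotation vector about the world's x, y, z in rad. A call has 1 to 10 rows; each row is the pose to reach, as a shift and turn from the pose commanded when the call began; what a row does not reach only later rows make up. A row lasts 1/8 s, in which the tool goes at most 62.5 mm and 10.7 degrees, less where a joint would pass 70% of its speed; a pose out of reach is approached as far as the arm can. A call with a gripper value outside its range is refused whole. The fingers move at their own pace and stop on an object; the grip force is fixed at half the most. Time passes only in rows, so rows that repeat a pose let the fingers close. It gives the time, the measured TCP pose, the force, the opening and the grip force at its end, in the units of the state.
- manip.observe(): the state, without advancing time (a new reading comes with each control period).
- manip.grab_frame(name): name is "side" or "top" or "wrist"; returns the picture (480x640x3 uint8, red, green, blue); there is no depth.
- manip.calibration(name): a dict with "mtx" (3x3 intrinsics, pixels), "world_from_camera" (4x4, takes a point from camera to world coordinates). Camera axes: x right, y down, z forward; pixel columns grow to the right and rows downward; lengths in m; the calibration is good to about 2 mm. A picture is of the moment at which its call begins: read the wrist's pose just before it. calibration takes no time and is no camera call; for the wrist camera it gives the pose at the moment of the call.
- manip.close_job(): hands the job in; it is judged then, once.
The state is a dict: "clock": time; "q": joint angles; "joint_velocities": joint speeds; "tau": joint torques, N m; "eef_pos": TCP position; "tcp_rot": TCP orientation; "ft_force": force on the tool from outside, world axes, zero at the start; "torque": the same for the moment, N m; "gripper_width": finger opening in m; "gripper_force": force on a finger pad.
Only numpy, scipy, OpenCV 4.12 (cv2) and the standard library are available. Lean on these libraries where they do the work, as an engineer would, in place of code of your own. Each camera call takes 0.05 s, during which the arm holds its last target. There are 200 camera calls.

TASK

Shut down the lab's platform shaker: set both drive toggles on its front deck to the centre off position, bringing each one back from its own side and never throwing it across to the opposite side. With both off, take the lock pin from its wooden block and press it fully home, upright with its collar flush, in the blind hole in the platform, and let go. Leave the flask, the beaker and the two measuring cylinders standing where they are.

Things in the scene. Friction and masses are not known exactly. Their poses are not given: they have to be found in the camera images.
- shaker: White bench shaker, fixed, 280 mm deep (its x from -130 to +150 mm), 220 mm wide (y +/-110 mm). Origin on the bench under it; x points away from the operator's side, z up. Front deck 65 mm high (x -130 to 0 mm) with the two toggles at x -80, y +/-50 mm. Behind it the aluminium platform, top 100 mm high, x 0 to 150 mm.
- toggle_a (a joint): Lever angle in rad of one three-position toggle; 0 = upright = centre off, positive = leaning to the shaker's +x (forward), negative = to -x (reverse). Stops at +/-0.38; starts at the positive (forward) stop. Let go within 0.17 of 0 it snaps to 0; beyond 0.19 it snaps to the nearer stop. Some 3 N at the tip moves it out of any of the three. It may be the left or right one.
- toggle_b (a joint): Lever angle in rad of one three-position toggle; 0 = upright = centre off, positive = leaning to the shaker's +x (forward), negative = to -x (reverse). Stops at +/-0.38; starts at the negative (reverse) stop. Let go within 0.17 of 0 it snaps to 0; beyond 0.19 it snaps to the nearer stop. Some 3 N at the tip moves it out of any of the three. It may be the left or right one.
- toggle_a_tip (a point): Centre of the lever's round top, on its axis, 50 mm from the pivot (lever ends 6 mm beyond). Steel bat lever, 13 mm thick over its top 15 mm, tapering to 9 mm near the foot; z axis along the lever, outward, y axis = hinge axis.
- toggle_b_tip (a point): Centre of the lever's round top, on its axis, 50 mm from the pivot (lever ends 6 mm beyond). Steel bat lever, 13 mm thick over its top 15 mm, tapering to 9 mm near the foot; z axis along the lever, outward, y axis = hinge axis.
- toggle_a_pivot (a point): Pivot of this lever, fixed; 12 mm above the shaker's deck (77 mm above the bench). x axis = swing direction (shaker's x), y axis = hinge axis.
- toggle_b_pivot (a point): Pivot of this lever, fixed; 12 mm above the shaker's deck (77 mm above the bench). x axis = swing direction (shaker's x), y axis = hinge axis.
- lock_hole (a point): Centre of the mouth of the blind lock hole in the platform's top face (height 100 mm), 25 mm behind the platform's front edge, midway across. Hole 14 mm in diameter, 26 mm deep, sharp edge without chamfer, straight down; z axis up.
- lock_pin: Steel lock pin with an aluminium knob, 60 g, turned round about its z axis (up). Origin on the axis at the underside of the collar. Below: plain shank 12 mm in diameter, 22 mm long, flat end. Collar 26 mm in diameter, 4 mm thick. Above it the plain round knob, 20 mm in diameter, from 4 to 34 mm over the origin: grip it there. Starts loosely in the block's hole, collar on its top.
- keeper: Wooden keeper block, fixed, 60 x 60 x 34 mm high, origin under its centre, with a 15 mm hole 27 mm deep in the middle of its top, where the pin starts. It stands to the left or the right of the shaker; the beaker stands on the other side.
- measure_tall: Measuring cylinder, loose, 240 mm high, 38 mm in diameter, foot 72 mm in diameter; origin under its foot. Bystander.
- measure_short: Measuring cylinder, loose, 190 mm high, 32 mm in diameter, foot 72 mm in diameter; origin under its foot. Bystander.
- beaker: Glass beaker, loose, 90 mm high, 68 mm in diameter, origin under its base. Bystander.
- flask: Conical amber flask, loose on the rear of the platform, 90 mm high, 60 mm in diameter at the base, neck 28 mm; origin under its base. Bystander.
Mind the look-alikes: they are no part of the job. There is more than one size of the lock_pin; the job needs the smallest.

How it is judged:
By the outcome, as a careful person would: the job done as asked, in the order asked, and still so for the second after the job is handed in, with the robot touching nothing.
It also fails if it takes over 64 s, if anything falls off the work surface, if the arm or the gripper's body presses on something with over 40 N, if the wrist force passes 120 N, or if a joint passes its speed limit or range.

## Working session

There is one attempt and no reset: what is moved stays moved. The work goes in short steps, Python scripts to look and compute and a tool call to move; the robot and the scene stay as the last step left them, time stands still between calls to the robot, and variables do not carry over. Pictures are saved under pics/ and viewed, at most 10 in all, crops included, and the job is handed in when it is done.

Besides the shell and the picture viewer there is one more tool, called after "Emit:" in YAML: its name, and indented under it one key for each argument. send_rows: Moves the arm, as the interface text tells. Its arguments: {"type":"object","properties":{"series":{"type":"array"}},"required":["series"]}

```bash
mkdir -p pics; python3 - <<'E'
from station import manip
import cv2,numpy as np
s=manip.observe();print(s)
for n in("top","side"):
    cv2.imwrite(f"pics/{n}0.png",manip.grab_frame(n)[:,:,::-1]);c=manip.calibration(n);print(n,np.round(c["mtx"],1).tolist(),np.round(c["world_from_camera"],3).tolist())
E
```

```text
{'clock': 0.0, 'q': array([ 1.09692109e+00,  3.59486598e-01,  1.51145885e+00, -1.37237226e-05,
        1.27247604e+00, -1.15071986e-01]), 'joint_velocities': array([-7.14703235e-04,  6.16006172e-05, -1.44311769e-03,  1.56968415e-03,
        2.97621640e-04, -1.38753055e-03]), 'tau': array([ 1.05479616e-03, -5.27621698e+01, -2.78622204e+01, -2.24539631e-04,
        1.33437270e-02,  1.38101541e-05]), 'eef_pos': array([0.21038238, 0.56119571, 0.24145446]), 'tcp_rot': array([-5.60489467e-01, -3.09066213e+00,  2.75459479e-03]), 'ft_force': array([-0.53777743, -0.27830214,  0.54009354]), 'torque': array([ 0.02247529,  0.02066113, -0.02684332]), 'gripper_force': 0.0, 'gripper_width': 0.08550553244043148}
top [[545.5, 0.0, 331.2], [0.0, 545.5, 240.1], [0.0, 0.0, 1.0]] [[0.025, -0.992, 0.122, 0.412], [-0.999, -0.022, 0.024, -0.014], [-0.021, -0.123, -0.992, 1.235], [0.0, 0.0, 0.0, 1.0]]
side [[479.9, 0.0, 312.7], [0.0, 479.9, 236.3], [0.0, 0.0, 1.0]] [[-1.0, 0.001, 0.02, 0.513], [-0.012, 0.774, -0.633, 0.601], [-0.016, -0.634, -0.774, 0.849], [0.0, 0.0, 0.0, 1.0]]
```

View pics/top0.png

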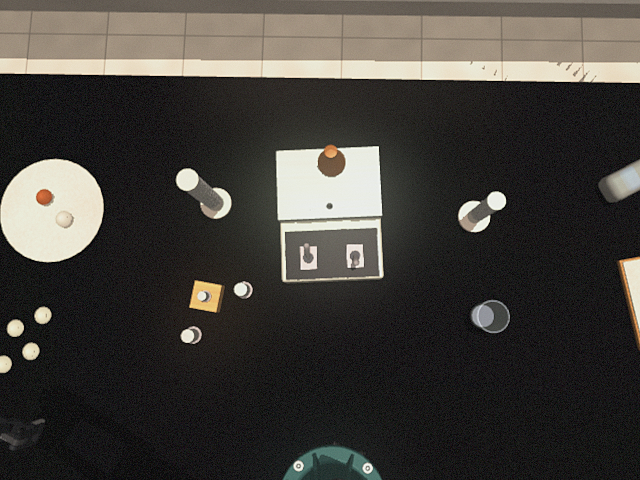

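View pics/side0.png

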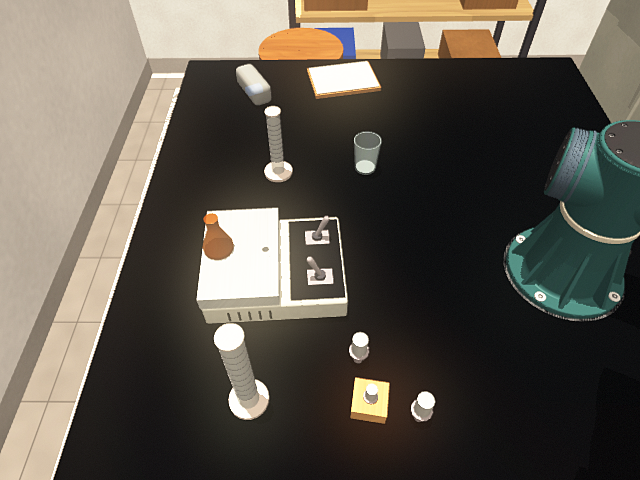

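The top view shows the shaker centred near (330,215), with the hole at (330,206). The left toggle (308,255) leans forward, so it is a; the right one (355,257) leans back, so it is b. The keeper with its pin is at (206,296), with look-alike pins at (243,289) and (191,335). The side view agrees. Next I measure.

```bash
cat >h.py <<'E'
import numpy as np,cv2
from station import manip
def ray(n,px,c=None):
    c=c or manip.calibration(n);T=c["world_from_camera"];d=T[:3,:3]@np.linalg.inv(c["mtx"])@np.array([px[0],px[1],1.]);return T[:3,3],d/np.linalg.norm(d)
def plane(n,px,z,c=None):
    o,d=ray(n,px,c);return o+d*(z-o[2])/d[2]
def two(p1,p2):
    (a,u),(b,v)=ray("top",p1),ray("side",p2);A=np.stack([u,-v],1);t=np.linalg.lstsq(A,b-a,rcond=None)[0]
    P,Q=a+u*t[0],b+v*t[1];return (P+Q)/2,np.linalg.norm(P-Q)
def blobs(m,off=(0,0),lo=5,hi=1e5):
    n,l,s,c=cv2.connectedComponentsWithStats(m.astype(np.uint8))
    return [(np.round(c[i]+off,1).tolist(),s[i].tolist()) for i in range(1,n) if lo<s[i][4]<hi]
E
python3 - <<'E'
from h import *
t=cv2.imread("pics/top0.png");s=cv2.imread("pics/side0.png")
g=cv2.cvtColor(t,6)
# platform
m=(g>150).astype(np.uint8)[130:290,260:400]
cs,_=cv2.findContours(m,cv2.RETR_EXTERNAL,cv2.CHAIN_APPROX_NONE)
for c in sorted(cs,key=cv2.contourArea)[-3:]:
    r=cv2.minAreaRect(c); print("white",cv2.contourArea(c),r[2],(cv2.boxPoints(r)+[260,130]).round(1).tolist())
print("hole",blobs(g[195:217,315:345]<120,(315,195)))
# keeper
hs=cv2.cvtColor(t,cv2.COLOR_BGR2HSV)
k=((hs[...,0]>8)&(hs[...,0]<30)&(hs[...,1]>90)&(hs[...,2]>80))
k[:, :150]=0;k[:,260:]=0
c=max(cv2.findContours(k.astype(np.uint8),0,1)[0],key=cv2.contourArea);r=cv2.minAreaRect(c);print("keeper",r)
print("pinwhite",blobs((hs[...,1]<60)[270:350,170:260]&(hs[...,2]>120)[270:350,170:260],(170,270)))
for z in (0,.034,.068): print(z,plane("top",r[0],z))
print("plates",blobs(g[230:280,285:382]>150,(285,230)))
A=cv2.resize(t[140:290,265:395],None,fx=4,fy=4,interpolation=2)
B=cv2.resize(t[270:350,170:260],None,fx=3,fy=3,interpolation=2)
C=cv2.resize(s[320:430,330:445],None,fx=2,fy=2,interpolation=2)
o=np.zeros((600,800,3),np.uint8);o[:600,:520]=A;o[:240,525:795]=B;o[250:470,525:755]=C
cv2.imwrite("pics/z.png",o)
E
```

```text
white 57.5 45.0 [[324.5, 153.5], [331.0, 147.0], [337.0, 153.0], [330.5, 159.5]]
white 5795.5 87.70938873291016 [[279.7, 222.5], [380.8, 218.4], [383.2, 277.6], [282.1, 281.6]]
white 6402.0 87.43623352050781 [[274.2, 150.4], [378.6, 145.7], [381.7, 215.3], [277.4, 220.0]]
hole [([329.1, 205.8], [12, 9, 5, 5, 21])]
keeper ((206.4038543701172, 295.98077392578125), (30.986345291137695, 28.829069137573242), 11.309932708740234)
pinwhite [([242.4, 288.9], [64, 11, 19, 17, 212]), ([203.3, 295.6], [27, 21, 14, 11, 93]), ([190.1, 334.9], [11, 56, 21, 18, 227])]
0 [0.43078432 0.29475741 0.        ]
0.034 [0.43027834 0.28625863 0.034     ]
0.068 [0.42977237 0.27775985 0.068     ]
plates [([298.8, 230.2], [0, 0, 34, 2, 44]), ([363.4, 263.2], [15, 0, 82, 50, 345]), ([306.0, 245.2], [19, 14, 5, 4, 12]), ([354.5, 254.6], [61, 14, 18, 24, 292]), ([308.3, 258.6], [15, 16, 17, 24, 272]), ([285.0, 268.0], [0, 27, 1, 23, 23])]
```

View pics/z.png

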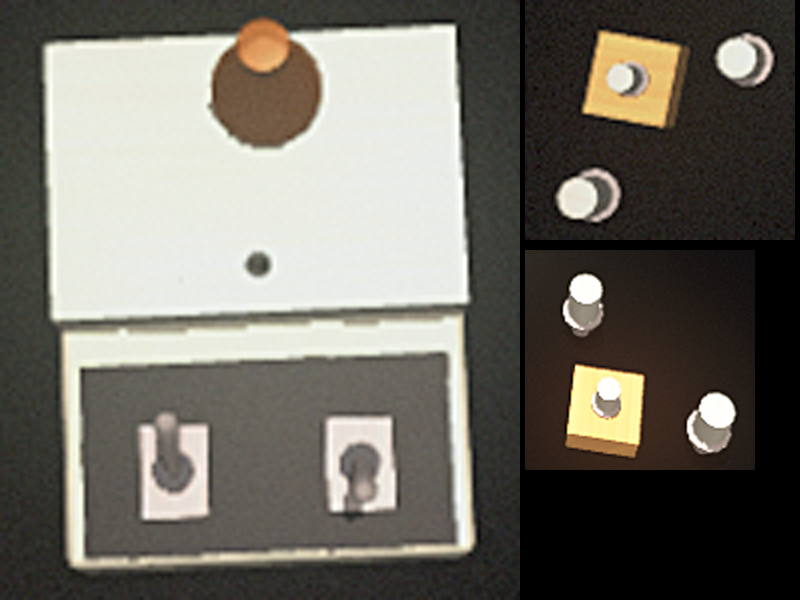

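The crop shows the platform corners, the hole at (329.3,206), lever a leaning forward and lever b leaning back. The pin in the block is clearly the smallest. Next I compute world positions.

```bash
python3 - <<'E'
from h import *
P=[plane("top",p,.1)[:2] for p in [(276.3,150.7),(379,146.3),(381.8,215.3),(277.8,219.8)]]
L=[(.15,.11),(.15,-.11),(0,-.11),(0,.11)]
P=np.array(P);L=np.array(L)
# rigid
a=P-P.mean(0);b=L-L.mean(0);yaw=np.arctan2((b[:,0]*a[:,1]-b[:,1]*a[:,0]).sum(),(a*b).sum())
R=np.array([[np.cos(yaw),-np.sin(yaw)],[np.sin(yaw),np.cos(yaw)]]);t=P.mean(0)-R@L.mean(0)
print("yaw",yaw,"t",t,"res",(P-(L@R.T+t)).round(4).tolist())
h=plane("top",(329.3,206),.1);print("hole",h,"from fit",R@[.025,0]+t)
hs=plane("side",(265.5,249),.1);print("hole side",hs)
for n,y in(("A",.05),("B",-.05)):
    p=R@[-.08,y]+t;print(n,"pivot",p)
    for an in(.38,-.38,0):print(an,p+R@[.05*np.sin(an),0],.077+.05*np.cos(an))
print("plates",plane("top",(308.4,258),.067),plane("top",(355.3,255.5),.067))
print("tipsA",two((306.6,245.5),(311,260)),"B",two((355.3,261),(325,219)))
print("pin top",plane("top",(203.3,295.9),.068),two((203.3,295.9),(371.5,388)))
for nm,p in(("big1",((242.0,288.9)),),("big2",(190.1,334.9))):print(nm,plane("top",p,.06))
print("tall",plane("top",(216,203),.0),"short",plane("top",(473,217),0),"flask",plane("top",(331,163),.1),"tops",plane("top",(187,180),.24),plane("top",(497,201),.19))
c=manip.calibration("wrist");o=manip.observe()
from scipy.spatial.transform import Rotation as Ro
Rt=Ro.from_rotvec(o["tcp_rot"]).as_matrix();T=c["world_from_camera"];print("tool R",Rt.round(3).tolist(),"cam in tool",(Rt.T@(T[:3,3]-o["eef_pos"])).round(4),(Rt.T@T[:3,:3]).round(3).tolist())
E
```

```text
yaw 0.061066310895954434 t [0.59980561 0.01692782] res [[-0.0002, -0.0004], [0.0001, -0.0005], [0.0005, 0.0007], [-0.0003, 0.0001]]
hole [0.62456488 0.01885076 0.1       ] from fit [0.62475902 0.01845353]
hole side [0.62521011 0.01991299 0.1       ]
A pivot [0.51690331 0.06195235]
0.38 [0.53541477 0.06308419] 0.12343323177882551
-0.38 [0.49839186 0.06082052] 0.12343323177882551
0 [0.51690331 0.06195235] 0.127
B pivot [ 0.52300615 -0.03786125]
0.38 [ 0.5415176  -0.03672941] 0.12343323177882551
-0.38 [ 0.5044947  -0.03899308] 0.12343323177882551
0 [ 0.52300615 -0.03786125] 0.127
plates [0.51628575 0.06192196 0.067     ] [ 0.52395461 -0.03873892  0.067     ]
tipsA (array([0.53562224, 0.06295567, 0.12199947]), np.float64(0.002912330791969196)) B (array([ 0.50731507, -0.03775013,  0.12394052]), np.float64(0.00013415181622866232))
pin top [0.42978349 0.28443899 0.068     ] (array([0.43018721, 0.28597108, 0.0617751 ]), np.float64(0.0006330149408746041))
big1 [0.44690628 0.20353218 0.06      ]
big2 [0.34641459 0.31038698 0.06      ]
tall [0.64489845 0.28374763 0.        ] short [ 0.62455162 -0.3066638   0.        ] flask [0.71777955 0.01754599 0.1       ] tops [0.64234571 0.28268933 0.24      ] [ 0.62425262 -0.30802959  0.19      ]
tool R [[-0.936, 0.351, -0.001], [0.351, 0.936, -0.002], [0.0, -0.002, -1.0]] cam in tool [ 0.0693 -0.0006 -0.1314] [[-0.0, -0.962, -0.273], [1.0, -0.001, 0.0], [-0.001, -0.273, 0.962]]
```

Emit:
send_rows:
  series:
    - [1,0.306,-0.499,-0.04,0,0,-1.151]
    - [1,0.306,-0.499,-0.04,0,0,-1.151]
    - [1,0.306,-0.499,-0.04,0,0,-1.151]
    - [1,0.306,-0.499,-0.04,0,0,-1.151]
    - [1,0.306,-0.499,-0.04,0,0,-1.151]
    - [1,0.306,-0.499,-0.04,0,0,-1.151]
    - [1,0.306,-0.499,-0.04,0,0,-1.151]
    - [1,0.306,-0.499,-0.04,0,0,-1.151]
    - [1,0.306,-0.499,-0.04,0,0,-1.151]
    - [1,0.306,-0.499,-0.04,0,0,-1.151]

```text
clock: 1.35
eef_pos: [0.5182, 0.0596, 0.2018]
tcp_rot: [2.156, 2.284, -0.001]
ft_force: [0.4, 0.5, 0.1]
gripper_width: 0.0856
gripper_force: 0.0
```

Emit:
send_rows:
  series:
    - [1,0,0,0,0,0,0]
    - [1,0,0,0,0,0,0]

```text
clock: 1.6
eef_pos: [0.5158, 0.0634, 0.2019]
tcp_rot: [-2.152, -2.287, 0.001]
ft_force: [-0.1, 0.3, 0.0]
gripper_width: 0.085
gripper_force: 0.0
```

Emit:
send_rows:
  series:
    - [1,0,-0.001,-0.05,0,0,0]
    - [1,0,-0.001,-0.092,0,0,0]
    - [1,0,-0.001,-0.092,0,0,0]
    - [0.6,0,-0.001,-0.092,0,0,0]
    - [0.4,0,-0.001,-0.092,0,0,0]
    - [0.2,0,-0.001,-0.092,0,0,0]
    - [0.2,0,-0.001,-0.092,0,0,0]
    - [0.2,0,-0.001,-0.092,0,0,0]
    - [0.2,0,-0.001,-0.092,0,0,0]
    - [0.2,0,-0.001,-0.092,0,0,0]

```text
clock: 2.85
eef_pos: [0.5161, 0.0617, 0.11]
tcp_rot: [-2.152, -2.287, 0.001]
ft_force: [-0.2, 0.0, -1.0]
gripper_width: 0.0171
gripper_force: 0.0
```

Emit:
send_rows:
  series:
    - [0.5,0,0,0,0,0,0]
    - [1,0,0,0,0,0,0]
    - [1,0,0,0,0,0,0]
    - [1,0,0,0.06,0,0,0]
    - [1,0,0,0.06,0,0,0]
    - [1,0.006,-0.1,0.06,0,0,0]
    - [1,0.006,-0.1,0.06,0,0,0]
    - [1,0.006,-0.1,0.06,0,0,0]
    - [1,0.006,-0.1,0.0,0,0,0]
    - [1,0.006,-0.1,0.0,0,0,0]

```text
clock: 4.1
eef_pos: [0.5184, -0.0367, 0.1067]
tcp_rot: [-2.146, -2.282, 0.008]
ft_force: [-0.7, -0.5, -0.3]
gripper_width: 0.0851
gripper_force: 0.0
```

Emit:
send_rows:
  series:
    - [0.6,0,0,0,0,0,0]
    - [0.4,0,0,0,0,0,0]
    - [0.2,0,0,0,0,0,0]
    - [0.2,0,0,0,0,0,0]
    - [0.2,0,0,0,0,0,0]
    - [0.2,0,0,0,0,0,0]
    - [0.2,0,0,0,0,0,0]

```text
clock: 4.97
eef_pos: [0.523, -0.0383, 0.1103]
tcp_rot: [2.153, 2.288, 0.0]
ft_force: [0.1, -0.3, -0.2]
gripper_width: 0.0169
gripper_force: 0.1
```

Emit:
send_rows:
  series:
    - [0.5,0,0,0,0,0,0]
    - [1,0,0,0,0,0,0]
    - [1,0,0,0,0,0,0]
    - [1,0,0,0.06,0,0,0]
    - [1,0,0,0.13,0,0,0]
    - [1,-0.06,0.1,0.13,0,0,0]
    - [1,-0.09,0.2,0.13,0,0,0]
    - [1,-0.093,0.26,0.13,0,0,0]
    - [1,-0.093,0.26,0.13,0,0,0]
    - [1,-0.093,0.26,0.13,0,0,0]

```text
clock: 6.22
eef_pos: [0.4284, 0.2244, 0.2405]
tcp_rot: [-2.149, -2.291, -0.001]
ft_force: [0.2, -0.0, -0.7]
gripper_width: 0.0852
gripper_force: 0.0
```

```bash
python3 - <<'E'
from h import *
import pickle
c=manip.calibration("wrist");w=manip.grab_frame("wrist")[:,:,::-1];t=manip.grab_frame("top")[:,:,::-1];s=manip.grab_frame("side")[:,:,::-1]
pickle.dump(c,open("c1.pkl","wb"));cv2.imwrite("pics/w1.png",w);cv2.imwrite("pics/t1.png",t);cv2.imwrite("pics/s1.png",s)
print(manip.observe()["eef_pos"])
o=np.zeros((480,800,3),np.uint8);o[:,:480]=cv2.resize(w,(480,360)).shape and np.vstack([cv2.resize(w,(480,360)),np.zeros((120,480,3),np.uint8)])
o[:240,490:790]=cv2.resize(t[220:284,285:365],(300,240));o[240:480,490:790]=cv2.resize(s[200:288,285:395],(300,240))
cv2.imwrite("pics/m1.png",o)
E
```

```text
[0.42918144 0.22272777 0.24025104]
```

View pics/m1.png

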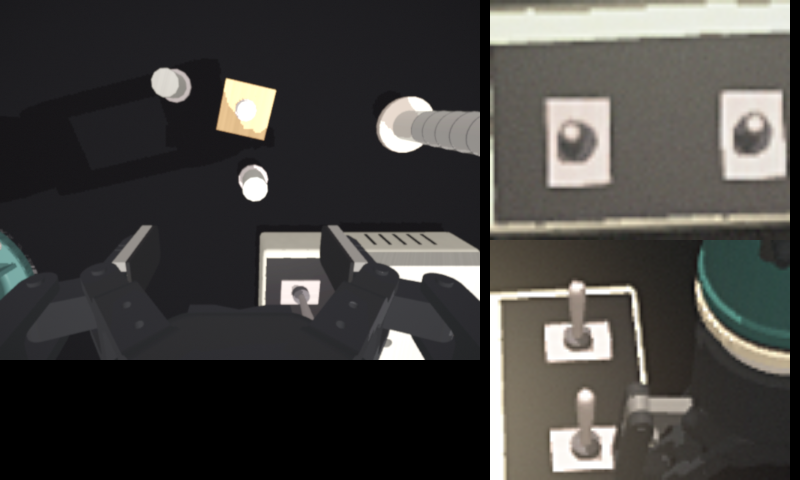

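Both levers are upright. In the wrist view the keeper is at about (328,145) full-size with the pin on it, the big look-alike just below at (338,245) and the other to the left at (227,112). Now I refine the pin's position.

```bash
python3 - <<'E'
from h import *
import pickle
c=pickle.load(open("c1.pkl","rb"));w=cv2.imread("pics/w1.png");hs=cv2.cvtColor(w,40)
sub=hs[90:200,270:390]
k=((sub[...,1]>50)&(sub[...,2]>80)).astype(np.uint8)
r=cv2.minAreaRect(max(cv2.findContours(k,0,1)[0],key=cv2.contourArea));print("keeper",r)
pt=np.array(r[0])+[270,90];print(pt,plane("w",pt,.03,c))
b=blobs((sub[...,1]<45)&(sub[...,2]>190),(270,90),20);print(b)
for p,_ in b:print(plane("w",p,.068,c))
print("tall foot",plane("w",(405*4/3,125*4/3),0.005,c))
for q in((254,189),(253,178)):print("big",plane("w",(q[0]*4/3,q[1]*4/3),.06 if q[1]>185 else .03,c))
E
```

```text
keeper ((56.45082092285156, 55.45901870727539), (70.60137939453125, 71.8038330078125), 13.240520477294922)
[326.45082092 145.45901871] [0.43052271 0.28994301 0.03      ]
[([305.9, 121.3], [34, 19, 6, 26, 56]), ([355.8, 146.1], [77, 31, 18, 52, 333]), ([327.8, 146.7], [43, 41, 30, 32, 704])]
[0.41203561 0.30782592 0.068     ]
[0.45363374 0.29125383 0.068     ]
[0.43089307 0.28934202 0.068     ]
tall foot [0.64547524 0.2828097  0.005     ]
big [0.4473186  0.19793568 0.06      ]
big [0.4471455  0.20376079 0.03      ]
```

Emit:
send_rows:
  series:
    - [0.6,0.001,0.05,0,0,0,0]
    - [0.6,0.001,0.065,-0.06,0,0,0]
    - [0.6,0.001,0.065,-0.1,0,0,0]
    - [0.6,0.001,0.065,-0.1,0,0,0]
    - [0.6,0.001,0.065,-0.1,0,0,0]

```text
clock: 7.0
eef_pos: [0.4319, 0.2863, 0.1414]
tcp_rot: [2.154, 2.286, 0.002]
ft_force: [-0.1, 0.1, -0.7]
gripper_width: 0.0514
gripper_force: 0.0
```

```bash
python3 - <<'E'
from h import *
import pickle
c=manip.calibration("wrist");w=manip.grab_frame("wrist")[:,:,::-1]
pickle.dump(c,open("c2.pkl","wb"));cv2.imwrite("pics/w2.png",w)
o=manip.observe();print(o["eef_pos"],o["gripper_width"])
def proj(P):
    T=np.linalg.inv(c["world_from_camera"]);q=c["mtx"]@(T[:3,:3]@P+T[:3,3]);return q[:2]/q[2]
print(proj(np.array([.4305,.287,.068])),proj(np.array([.4305,.287,.036])))
E
```

```text
[0.43232673 0.28664033 0.14199341] 0.051330079820663316
[317.63234693 259.18293084] [317.7298358  244.49067641]
```

View pics/w2.png

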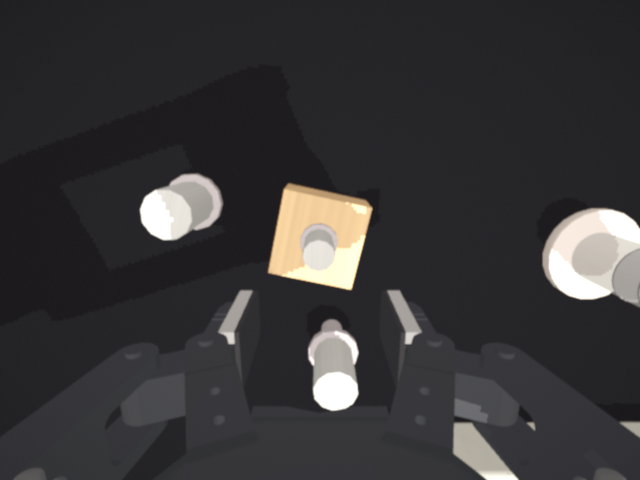

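The pin top is at (319,256) and its collar centre about (319,238), so the pin is some 2 mm farther in y than assumed, at (0.431, 0.289). The jaws straddle it clear of both look-alikes.

Emit:
send_rows:
  series:
    - [0.6,0,0.0025,-0.05,0,0,0]
    - [0.6,0,0.0025,-0.088,0,0,0]
    - [0.6,0,0.0025,-0.088,0,0,0]
    - [0.3,0,0.0025,-0.088,0,0,0]
    - [0,0,0.0025,-0.088,0,0,0]
    - [0,0,0.0025,-0.088,0,0,0]
    - [0,0,0.0025,-0.088,0,0,0]
    - [0,0,0.0025,-0.088,0,0,0]

```text
clock: 8.05
eef_pos: [0.4324, 0.29, 0.0546]
tcp_rot: [2.151, 2.287, 0.006]
ft_force: [0.3, -0.7, 6.2]
gripper_width: 0.0179
gripper_force: 58.4
```

Emit:
send_rows:
  series:
    - [0,0,0,0.05,0,0,0]
    - [0,0,0,0.1,0,0,0]
    - [0,0,0,0.14,0,0,0]
    - [0,0.08,-0.1,0.14,0,0,0]
    - [0,0.14,-0.2,0.14,0,0,0]
    - [0,0.16,-0.27,0.14,0,0,0]
    - [0,0.16,-0.27,0.14,0,0,0]
    - [0,0.16,-0.27,0.14,0,0,0]
    - [0,0.16,-0.27,0.14,0,0,0]

```text
clock: 9.18
eef_pos: [0.5935, 0.0151, 0.1941]
tcp_rot: [2.155, 2.28, 0.003]
ft_force: [0.0, 0.7, -0.6]
gripper_width: 0.0179
gripper_force: 59.3
```

```bash
python3 - <<'E'
from h import *
import pickle
c=manip.calibration("wrist");w=manip.grab_frame("wrist")[:,:,::-1]
pickle.dump(c,open("c3.pkl","wb"));cv2.imwrite("pics/w3.png",w);cv2.imwrite("pics/t3.png",manip.grab_frame("top")[:,:,::-1])
o=manip.observe();print(o["eef_pos"],o["tcp_rot"],o["gripper_width"],o["gripper_force"])
E
```

```text
[0.59095083 0.01862928 0.19334875] [2.15452152e+00 2.28557030e+00 1.57757204e-03] 0.01798162357458067 59.333136677742004
```

View pics/w3.png

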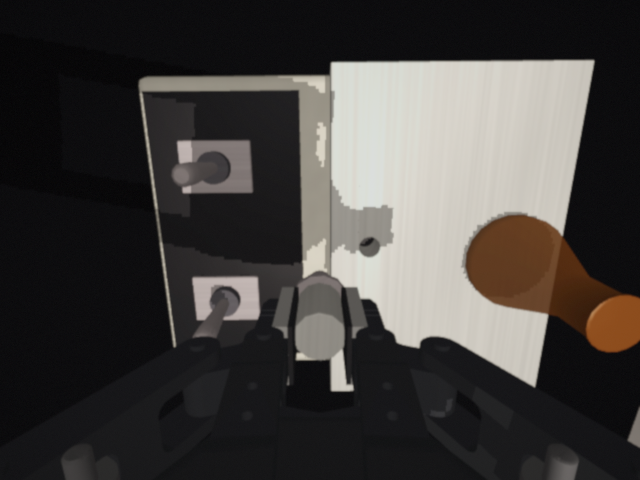

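The pin is held between the pads: knob top about (319,337), lower end about (320,273). The hole mouth is at (369,246), and both toggles are upright. I compute the held pin's axis and the hole's position from this view.

```bash
python3 - <<'E'
from h import *
import pickle
from scipy.spatial.transform import Rotation as Ro
c=pickle.load(open("c3.pkl","rb"));w=cv2.imread("pics/w3.png");g=cv2.cvtColor(w,6)
tcp=np.array([.5915,.0183,.1935])
T=np.linalg.inv(c["world_from_camera"])
def proj(P):
    q=c["mtx"]@(T[:3,:3]@P+T[:3,3]);return (q[:2]/q[2]).round(1)
for dy in(-.004,-.002,0,.002,.004):
    print(dy,*[proj(tcp+[0,dy,z]) for z in(.0145,-.015,-.019,-.041)])
print("f",c["mtx"][0,0],"scale20mm at top",proj(tcp+[.01,0,.0145])-proj(tcp+[-.01,0,.0145]))
print("hole",[(b,plane("w",b[0],.1,c)) for b in blobs(g[230:262,352:388]<85,(352,230),10)])
cv2.imwrite("pics/z3.png",cv2.resize(np.hstack([w[220:370,260:410],np.clip(w[220:370,260:410].astype(float)*2.5,0,255).astype(np.uint8)]),None,fx=2.6,fy=2.6,interpolation=2))
E
```

```text
-0.004 [315.3 337.8] [315.6 303. ] [315.7 299.2] [315.8 281.1]
-0.002 [315.6 333. ] [315.9 298.8] [315.9 295.1] [316.  277.4]
0 [315.9 328. ] [316.1 294.7] [316.1 291. ] [316.3 273.8]
0.002 [316.2 323.1] [316.3 290.5] [316.4 287. ] [316.5 270.1]
0.004 [316.5 318.1] [316.6 286.3] [316.6 282.8] [316.7 266.4]
f 360.12007351122605 scale20mm at top [55.   2.6]
hole [(([367.1, 242.0], [8, 8, 15, 9, 91]), array([0.62428869, 0.02224219, 0.1       ]))]
```

View pics/z3.png

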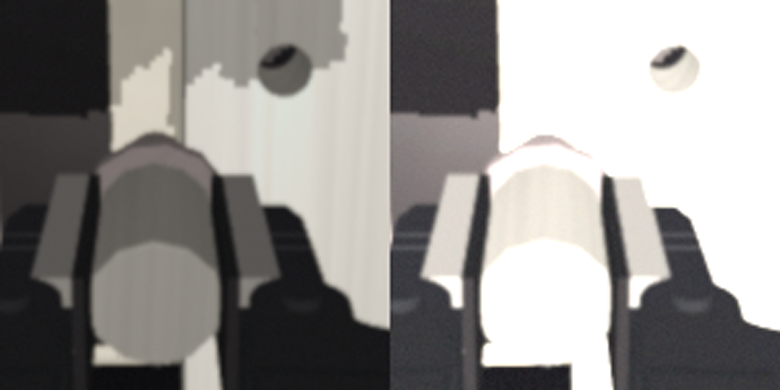

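Emit:
send_rows:
  series:
    - [0,0.033,0.004,0,0,0,0]
    - [0,0.033,0.004,-0.03,0,0,0]
    - [0,0.033,0.004,-0.048,0,0,0]
    - [0,0.033,0.004,-0.048,0,0,0]
    - [0,0.033,0.004,-0.048,0,0,0]

```text
clock: 9.9
eef_pos: [0.6235, 0.0238, 0.1449]
tcp_rot: [2.152, 2.289, 0.0]
ft_force: [0.4, -0.3, -0.6]
gripper_width: 0.0182
gripper_force: 61.9
```

```bash
python3 - <<'E'
from h import *
import pickle
c=manip.calibration("wrist");w=manip.grab_frame("wrist")[:,:,::-1];s=manip.grab_frame("side")[:,:,::-1]
cv2.imwrite("pics/w4.png",w);cv2.imwrite("pics/s4.png",s);pickle.dump(c,open("c4.pkl","wb"))
o=manip.observe();print(o["eef_pos"],o["ft_force"])
cv2.imwrite("pics/z4.png",np.hstack([cv2.resize(w[200:350,245:395],None,fx=2.6,fy=2.6,interpolation=2),cv2.resize(s[205:295,220:310],(390,390),interpolation=2)]))
E
```

```text
[0.62397657 0.02343787 0.14523158] [ 0.39788475  0.25189966 -0.03147519]
```

View pics/z4.png

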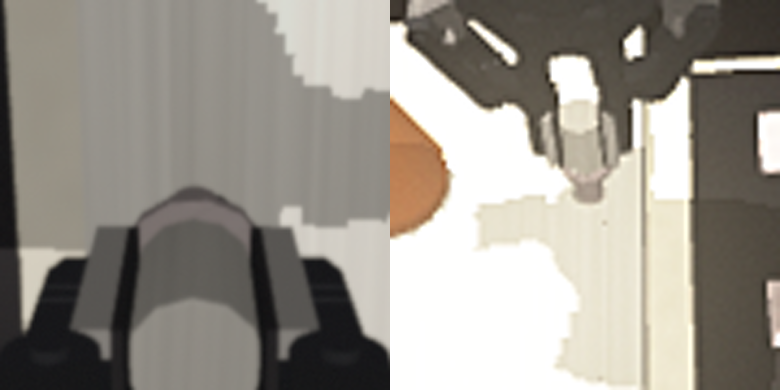

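The side crop shows the shank's lower end just above the platform at about (265.7,251.6) full-size. I compare it with where it should be over the hole.

```bash
python3 - <<'E'
from h import *
s0=cv2.cvtColor(cv2.imread("pics/side0.png"),6);s=cv2.cvtColor(cv2.imread("pics/s4.png"),6)
print("hole",blobs(s0[240:258,255:276]<150,(255,240),4),s0[244:255,259:273].tolist())
c=manip.calibration("side");T=np.linalg.inv(c["world_from_camera"])
def proj(P):
    q=c["mtx"]@(T[:3,:3]@np.array(P)+T[:3,3]);return (q[:2]/q[2]).round(2)
h=(.6250,.0190)
print("hole proj",proj((*h,.1)),"near bottom edge",[proj((h[0],h[1]+.006,z)) for z in(.102,.104,.106)],"mm/px y",proj((h[0],h[1]+.016,.104)),"x",proj((h[0]+.01,h[1]+.006,.104)))
print(s[240:258,256:277])
E
```

```text
hole [] [[253, 253, 254, 253, 253, 254, 254, 254, 253, 253, 254, 253, 253, 254], [253, 253, 254, 254, 255, 255, 255, 255, 254, 254, 254, 253, 253, 254], [253, 254, 254, 255, 255, 255, 254, 252, 255, 255, 255, 253, 253, 254], [253, 254, 255, 255, 240, 168, 154, 148, 178, 248, 255, 254, 253, 254], [253, 255, 255, 214, 153, 160, 162, 164, 155, 217, 255, 255, 254, 254], [253, 255, 254, 171, 150, 160, 167, 168, 157, 156, 255, 255, 254, 254], [253, 255, 255, 216, 151, 155, 163, 158, 169, 240, 255, 255, 254, 254], [253, 254, 255, 255, 220, 190, 191, 204, 242, 255, 255, 254, 254, 254], [253, 254, 255, 255, 255, 255, 255, 255, 255, 255, 255, 253, 253, 254], [253, 254, 254, 254, 255, 255, 255, 255, 254, 254, 254, 253, 253, 254], [253, 254, 254, 254, 254, 254, 254, 254, 253, 253, 254, 253, 254, 254]]
hole proj [265.64 248.64] near bottom edge [array([265.32, 250.42]), array([265.23, 249.8 ]), array([265.13, 249.17])] mm/px y [264.85 253.85] x [260.15 249.8 ]
[[168 182 137  82 170 182 184 186 184 182 180 180 178 101 168 179 143 141
  165 196 226]
 [189 177 136  81 171 183 182 185 188 181 178 180
[... 764 characters left out ...]
2 221 227 234 186 163 155 156 156 153 146 208 227 227 229 227
  226 226 227]
 [255 255 241 224 227 231 226 191 173 168 168 166 193 233 228 226 229 227
  226 226 228]
 [224 226 225 225 227 228 233 233 231 225 222 231 232 233 226 226 228 227
  227 226 228]
 [228 229 228 226 228 228 231 229 232 234 230 228 227 230 225 226 229 227
  228 227 228]
 [228 230 227 226 227 228 229 227 230 231 228 225 227 230 226 226 230 227
  227 227 228]
 [228 231 229 226 228 228 230 228 229 230 228 226 228 227 226 227 229 227
  228 226 229]
 [228 231 228 227 228 228 230 227 231 231 228 226 228 200 223 227 228 228
  226 227 229]
 [228 232 229 227 228 228 230 228 230 231 228 226 227 233 226 227 229 227
  228 228 230]]
```

Emit:
send_rows:
  series:
    - [0,0.0008,-0.0015,0,0,0,0]
    - [0,0.0008,-0.0015,-0.004,0,0,0]
    - [0,0.0008,-0.0015,-0.006,0,0,0]
    - [0,0.0008,-0.0015,-0.006,0,0,0]
    - [0,0.0008,-0.0015,-0.006,0,0,0]

```text
clock: 10.62
eef_pos: [0.6253, 0.0213, 0.1383]
tcp_rot: [2.152, 2.287, 0.001]
ft_force: [3.5, -2.3, -2.6]
gripper_width: 0.0182
gripper_force: 61.7
```

Emit:
send_rows:
  series:
    - [0,0,0,-0.002,0,0,0]
    - [0,0,0,-0.003,0,0,0]
    - [0,0,0,-0.003,0,0,0]

```text
clock: 11.0
eef_pos: [0.6253, 0.0214, 0.1356]
tcp_rot: [2.152, 2.287, 0.001]
ft_force: [3.4, -3.8, 1.0]
gripper_width: 0.0178
gripper_force: 62.0
```

Lateral force with almost no vertical means the shank is in the hole, so I shift the way it pushes and continue down.

Emit:
send_rows:
  series:
    - [0,0.0007,-0.001,0,0,0,0]
    - [0,0.0007,-0.001,-0.004,0,0,0]
    - [0,0.0007,-0.001,-0.004,0,0,0]

```text
clock: 11.38
eef_pos: [0.6252, 0.0208, 0.1308]
tcp_rot: [-2.153, -2.288, 0.0]
ft_force: [5.2, -1.9, -3.2]
gripper_width: 0.018
gripper_force: 61.7
```

Emit:
send_rows:
  series:
    - [0,0.0008,-0.0005,0,0,0,0]
    - [0,0.0008,-0.0005,0,0,0,0]

```text
clock: 11.62
eef_pos: [0.6253, 0.0206, 0.1308]
tcp_rot: [-2.152, -2.287, 0.001]
ft_force: [2.0, 0.4, -2.0]
gripper_width: 0.018
gripper_force: 61.7
```

Emit:
send_rows:
  series:
    - [0,0.0003,0,-0.004,0,0,0]
    - [0,0.0003,0,-0.008,0,0,0]
    - [0,0.0003,0,-0.01,0,0,0]
    - [0,0.0003,0,-0.01,0,0,0]

```text
clock: 12.12
eef_pos: [0.6256, 0.0204, 0.1208]
tcp_rot: [-2.152, -2.287, 0.001]
ft_force: [-0.1, -0.0, -0.5]
gripper_width: 0.0181
gripper_force: 61.8
```

Emit:
send_rows:
  series:
    - [0,0,0,-0.001,0,0,0]
    - [0,0,0,-0.002,0,0,0]
    - [0,0,0,-0.002,0,0,0]

```text
clock: 12.5
eef_pos: [0.6263, 0.0203, 0.1194]
tcp_rot: [-2.153, -2.288, -0.0]
ft_force: [-1.5, -0.2, -0.3]
gripper_width: 0.0177
gripper_force: 62.1
```

Emit:
send_rows:
  series:
    - [0,-0.0003,0,-0.001,0,0,0]
    - [0,-0.0003,0,-0.002,0,0,0]
    - [0,-0.0003,0,-0.002,0,0,0]

```text
clock: 12.88
eef_pos: [0.6263, 0.0203, 0.1193]
tcp_rot: [2.152, 2.288, 0.001]
ft_force: [-4.9, 0.2, 13.5]
gripper_width: 0.0182
gripper_force: 63.5
```

The collar seated at TCP 0.119 with 13.5 N upward. I release.

Emit:
send_rows:
  series:
    - [0,0,0,0.001,0,0,0]
    - [0.3,0,0,0.001,0,0,0]
    - [0.4,0,0,0.001,0,0,0]
    - [0.4,0,0,0.001,0,0,0]
    - [0.4,0,0,0.001,0,0,0]

```text
clock: 13.5
eef_pos: [0.6259, 0.0202, 0.118]
tcp_rot: [-2.152, -2.288, 0.001]
ft_force: [0.5, -0.2, 0.6]
gripper_width: 0.0339
gripper_force: 0.0
```

Emit:
send_rows:
  series:
    - [0.4,0,0,0.03,0,0,0]
    - [0.4,0,0,0.08,0,0,0]
    - [0.4,0,0,0.13,0,0,0]
    - [0.4,-0.1,0.1,0.13,0,0,0]
    - [0.4,-0.2,0.2,0.13,0,0,0]
    - [0.4,-0.2,0.25,0.13,0,0,0]
    - [0.4,-0.2,0.25,0.13,0,0,0]
    - [0.4,-0.2,0.25,0.13,0,0,0]

```text
clock: 14.5
eef_pos: [0.4298, 0.2643, 0.2485]
tcp_rot: [2.153, 2.288, 0.001]
ft_force: [1.4, 0.9, -0.2]
gripper_width: 0.0339
gripper_force: 0.0
```

```bash
python3 - <<'E'
from h import *
t=manip.grab_frame("top")[:,:,::-1];s=manip.grab_frame("side")[:,:,::-1];print(manip.observe()["eef_pos"])
cv2.imwrite("pics/t5.png",t)
o=np.zeros((600,800,3),np.uint8);o[:,:400]=cv2.resize(t[140:290,275:385],(400,600));o[:400,400:]=cv2.resize(s[200:300,230:330],(400,400),interpolation=2)
o[400:,400:]=cv2.resize(t,(400,300))[80:280]
cv2.imwrite("pics/z5.png",o)
E
```

```text
[0.42693376 0.26694054 0.24823962]
```

View pics/z5.png

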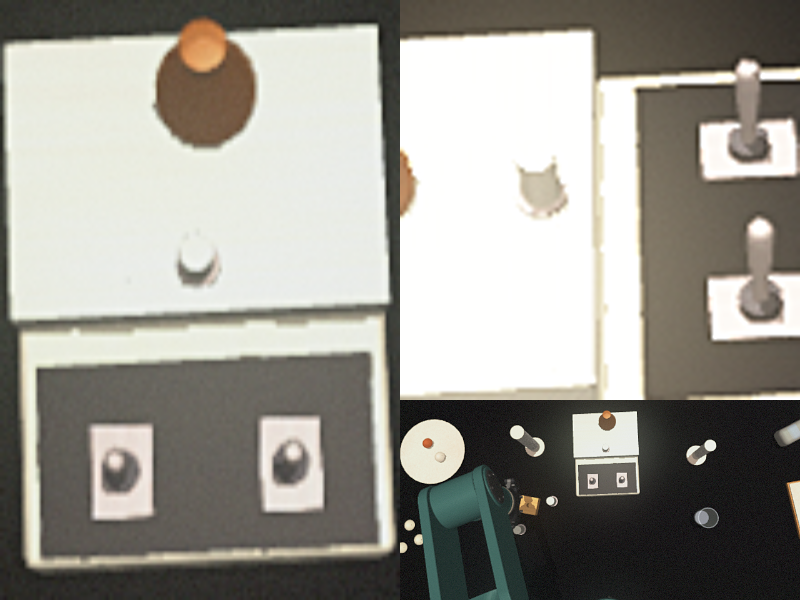

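The pin stands upright in the hole with its collar on the platform. Both toggles are upright and the bystanders are unmoved, so I hand in.

```bash
python3 -c "
from station import manip;print(manip.close_job())"
```

```text
the job is handed in; nothing more can be done
None
```

I set both toggles to centre off, each from its own side, pressed the lock pin home with its collar flush and released it, left the glassware standing, and handed the job in after about 15 s of robot time; the hand-in returned no verdict.

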